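# Change over the tea caddies: tip one lid shut, flip the other open

## Robot

A 7-joint arm with a two-finger parallel gripper is mounted at the origin on the work surface. World frame = base frame: x ahead of the robot, y to its left, z up, the work surface at z = 0. Lengths are in m, angles in rad, forces in N, time in s.
With the tool pointing down it reaches from about 0.425 to 0.875 m from the base axis. Payload 8.4 kg.
Tool frame: the origin (TCP) lies at the very end of the fingers, on their centre line; the grasp point (between the pads) lies 19 mm behind it; x points along the fingers, z is the direction in which the jaws open and shut, and the axes are right-handed (so a half turn about x gives the same grasp; the last joint's range is limited). The gripper opens to 85 mm and grips with 20 to 120 N. Pads are 22 mm wide; open, the fingers measure 114 mm over their backs; the gripper's body (76 mm by 85 mm) begins 54 mm behind the grasp point. The pads swing forward as they close: fully open they stand 13 mm farther back than shut.
Start: joints at [-1.252, 0.333, 0.04, 1.465, -0.013, 1.343, -0.059], TCP at [0.264, 0.594, 0.231] pointing down, gripper open.
Joint ranges: [-2.58, 2.58], [-0.38, 2.09], [-1.3, 1.39], [0.25, 2.4], [-1.5, 4.64], [0.08, 2.09], [-2.65, 2.65]. Speed limits (rad/s): [2.22, 2.22, 2.79, 2.79, 3.14, 3.14, 3.14].

## Interface

Orientations are given as a rotation vector (axis times angle).
In Python, from rig import bot gives the robot as it stands. The module is installed in compiled form; this text tells all that it offers.
- The arm moves only by the tool carry_out, never from a script. Its argument "plan" is a list of rows, each an object of numbers: "x", "y", "z": the shift along the tool's x, y, z in m; "ax", "ay", "az": the turn, a rotation vector about the tool's x, y, z in rad; "gripper": the opening, from 0 (shut) to 1 (fully open). In form: [{"x": .., "y": .., "z": .., "ax": .., "ay": .., "az": .., "gripper": ..}, ...]. A call has 1 to 10 rows; each row shifts and turns the commanded pose from where the row before left it, along the tool's axes as they then stand; what a row does not reach is not made up. A row lasts 1/8 s, in which the tool goes at most 62.5 mm and 10.7 degrees, less where a joint would pass 70% of its speed; a pose out of reach is approached as far as the arm can. A call with a gripper value outside its range is refused whole. The fingers move at their own pace and stop on an object; "grip_force" is the grip in N (left out, the last holds). Time passes only in rows, so rows that do not move let the fingers close. It gives the time, the measured TCP pose, the force and the opening at its end, in the units of the state.
- bot.observe(): the state, without advancing time (a new reading comes with each control period).
- bot.get_image(name): name is "side" or "top"; returns a dict with "frame" (400x640x3 uint8, red, green, blue), "mtx" (3x3 intrinsics, pixels), "extrinsics" (4x4, takes a point from world to camera coordinates). Camera axes: x right, y up, looking along -z (the intrinsics and any distortion apply to the point x, -y, -z); pixel columns grow to the right and rows downward; lengths in m; the calibration is good to about 2 mm. A picture is of the moment at which its call begins. There is no depth.
- bot.job_done(): hands the job in, once; it reports no verdict.
The state is a dict: "t": time; "joints": joint angles; "qd": joint speeds; "joint_torque": joint torques, N m; "eef_pos": TCP position; "tcp_rot": TCP orientation; "force": force on the tool from outside, world axes, zero at the start; "wrist_torque": the same for the moment, N m; "gripper_width": opening from 0.0 (shut) to 1.0 (fully open).
Only numpy, scipy, OpenCV 4.12 (cv2) and the standard library are available. Lean on these libraries where they do the work, as an engineer would, in place of code of your own. Each camera call takes 0.05 s, during which the arm holds its last target. There are 200 camera calls.

## Task

Coffee sticks are finished and tea is next: first tip the open lid of the narrow bamboo caddy forward so that it falls shut, then push the wide caddy's lid up by its front tab and over past upright, so that it stays fully open by its own weight. Do it with the fingertips only: both caddies stay standing where they are, neither is lifted, and the cups, jug, jar and spoon are left alone.

Things in the scene. Friction and masses are not known exactly. Their poses are not given: they have to be found in the camera images.
- wide_caddy: the wide bamboo caddy: an open box 170 mm wide (its y), 100 mm deep (its x) and 100 mm high, about 0.9 kg, standing loose on the table. Origin: centre of its underside; its z is up, its -x side is the front with the tab, the lid's hinge runs along the top of its far (+x) side
- wide_lid (a joint): hinge angle of the wide caddy's lid, rad: 0 shut and level on the box, 1.57 upright, 1.9 fully open (resting on its stop, leaning 19 degrees back beyond upright). It starts shut. The hinge is free-running with light damping and the lid weighs 0.05 to 0.2 kg: below about 1.5 it falls shut by itself, beyond about 1.5 it falls open by itself
- wide_lid_tab (a point): thumb tab of the wide caddy's lid: 56 mm wide, 8 mm thick, sticking out 25 mm beyond the box front in the plane of the lid, free underneath. The point is the middle of the tab's underside (12.5 mm in from its front edge; 112.5 mm from the hinge line); axes turn with the lid: -x points from the hinge to the tab, z out of the lid's outer (top) face
- wide_lid_hinge (a point): middle of the hinge line of the wide caddy's lid, 100 mm above the table, level with the underside of the shut lid. The lid is 100 mm long from here to the box front (125 mm with the tab), 8 mm thick, as wide as its box
- narrow_caddy: the narrow bamboo caddy: an open box 90 mm wide (its y), 100 mm deep (its x) and 100 mm high, about 0.9 kg, standing loose on the table. Origin: centre of its underside; its z is up, its -x side is the front with the tab, the lid's hinge runs along the top of its far (+x) side
- narrow_lid (a joint): hinge angle of the narrow caddy's lid, rad: 0 shut and level on the box, 1.57 upright, 1.9 fully open (resting on its stop, leaning 19 degrees back beyond upright). It starts open. The hinge is free-running with light damping and the lid weighs 0.05 to 0.2 kg: below about 1.5 it falls shut by itself, beyond about 1.5 it falls open by itself
- narrow_lid_tab (a point): thumb tab of the narrow caddy's lid: 56 mm wide, 8 mm thick, sticking out 25 mm beyond the box front in the plane of the lid, free underneath. The point is the middle of the tab's underside (12.5 mm in from its front edge; 112.5 mm from the hinge line); axes turn with the lid: -x points from the hinge to the tab, z out of the lid's outer (top) face
- narrow_lid_hinge (a point): middle of the hinge line of the narrow caddy's lid, 100 mm above the table, level with the underside of the shut lid. The lid is 100 mm long from here to the box front (125 mm with the tab), 8 mm thick, as wide as its box
- cup_mid: paper cup, 74 mm wide at the rim, 54 mm at the foot, 90 mm high, in the row with the two caddies (the three swap places); origin at the centre of its underside; a bystander
- cup_left: paper cup like the other, on the robot's left; origin at the centre of its underside; a bystander
- cup_right: paper cup like the other, on the robot's right; origin at the centre of its underside; a bystander
- cup_stack: upside-down stack of paper cups, 74 mm wide, 145 mm high, on the right farther back; origin at the centre of its underside; a bystander
- jug: steel vacuum jug, 128 mm wide, 205 mm high, with a black handle, behind the caddies; origin at the centre of its underside; a bystander
- sugar_jar: white jar with a steel cap, 68 mm wide, 100 mm high, behind the caddies; origin at the centre of its underside; a bystander
- spoon: steel spoon, 150 mm long, lying flat on the left; origin at its underside, near the middle of its length; a bystander
There are look-alikes about, which are no part of the job. What is shaped like the narrow_caddy but yellow is not meant.

How it is judged:
On the way, in this order (a step that is already met when the one before it is completed fails the run):
1. the narrow caddy's lid is shut, while the wide one's is still shut (value of joint narrow_lid below 0.08 rad and value of joint wide_lid below 0.3 rad), for 0.2 s.
2. the wide caddy's lid is fully open (value of joint wide_lid above 1.75 rad), for 0.2 s.
At the end, for the whole second after the job is handed in: the wide lid rests open beyond 1.75 rad, the narrow lid is shut (below 0.08 rad), both at rest; both caddies at rest, upright (within 0.05 rad) and within 40 mm of where they started (value of joint wide_lid above 1.75 rad and velocity of joint wide_lid between -0.1 and 0.1 rad/s and velocity of joint narrow_lid between -0.1 and 0.1 rad/s and value of joint narrow_lid below 0.08 rad and linear speed of each of wide_caddy, narrow_caddy below 0.02 m/s and angle between each of wide_caddy, narrow_caddy's own z axis and vertical below 0.05 rad and distance of each of wide_caddy, narrow_caddy from where it was at the start of the episode below 0.04 m); the robot touches nothing.
It fails at once if the wide caddy is lifted off the table (over 12 mm), tipped (over 0.25 rad) or shoved (over 40 mm) (height (world z) of wide_caddy above 0.012 m or angle between wide_caddy's own z axis and vertical above 0.25 rad or distance of wide_caddy from where it was at the start of the episode above 0.04 m).
It fails at once if the narrow caddy is lifted off the table (over 12 mm), tipped (over 0.25 rad) or shoved (over 40 mm) (height (world z) of narrow_caddy above 0.012 m or angle between narrow_caddy's own z axis and vertical above 0.25 rad or distance of narrow_caddy from where it was at the start of the episode above 0.04 m).
It fails at once if a cup, the jug, the jar or the spoon is moved by more than 25 mm, lifted or knocked over (distance of any of cup_mid, cup_left, cup_right, cup_stack, jug, sugar_jar, spoon from where it was at the start of the episode above 0.025 m or angle between any of cup_mid, cup_left, cup_right, cup_stack, jug, sugar_jar's own z axis and vertical above 0.3 rad).
It also fails if it takes over 48 s, if anything falls off the work surface, if the arm or the gripper's body presses on something with over 40 N, if the wrist force passes 120 N, or if a joint passes its speed limit or range.

## Working session

There is one attempt and no reset: what is moved stays moved. The work goes in short steps, Python scripts to look and compute and a tool call to move; the robot and the scene stay as the last step left them, time stands still between calls to the robot, and variables do not carry over. Pictures are saved under pics/ and viewed, about 8 in all and at most 12, crops included, and the job is handed in when it is done.

Besides the shell and the picture viewer there is one more tool, called as name(argument=value, ...) on one line, values as JSON. carry_out: Moves the arm, as the interface text tells. Its arguments: {"type":"object","properties":{"plan":{"type":"array"},"grip_force":{"type":"number"}},"required":["plan"]}

```bash
mkdir -p pics; python3 - <<'E'
from rig import bot
import cv2,numpy as np
for n in("side","top"):
    d=bot.get_image(n);cv2.imwrite(f"pics/{n}0.png",d["frame"][:,:,::-1]);np.savez(f"{n}0.npz",**d)
    print(n,d["mtx"].round(1).tolist(),d["extrinsics"].round(4).tolist(),[k for k in d])
print(bot.observe())
E
```

```text
side [[416.3, 0.0, 314.1], [0.0, 416.3, 198.5], [0.0, 0.0, 1.0]] [[0.9656, -0.2593, 0.0176, -0.4961], [0.189, 0.7472, 0.6372, -0.172], [-0.1784, -0.6119, 0.7705, -1.3317], [0.0, 0.0, 0.0, 1.0]] ['frame', 'mtx', 'extrinsics']
top [[479.3, 0.0, 320.8], [0.0, 479.3, 203.2], [0.0, 0.0, 1.0]] [[0.0234, -0.9996, 0.0168, -0.0143], [0.9855, 0.0259, 0.168, -0.5116], [-0.1683, 0.0126, 0.9856, -1.4377], [0.0, 0.0, 0.0, 1.0]] ['frame', 'mtx', 'extrinsics']
{'t': 0.1, 'joints': array([-1.25219381,  0.33385974,  0.03987856,  1.46618227, -0.01343533,
        1.34328911, -0.0585008 ]), 'qd': array([-1.74595263e-03,  3.54778991e-05,  1.09036670e-04, -3.05379330e-03,
        9.95679026e-04,  5.85465034e-04, -6.64131866e-05]), 'joint_torque': array([ 4.62073149e-03, -6.60019827e+01,  1.37017954e+00, -4.06472254e+01,
        1.70387258e-02,  8.85144516e-03, -5.74369164e-05]), 'eef_pos': array([0.26358754, 0.59370789, 0.23049793]), 'tcp_rot': array([-0.89701603,  1.37960154,  0.89560611]), 'force': array([-0.1229777 , -0.48080483,  0.36845532]), 'wrist_torque': array([-0.00720064,  0.00402717, -0.02609651]), 'gripper_width': 0.9978841581180333}
```

View pics/side0.png

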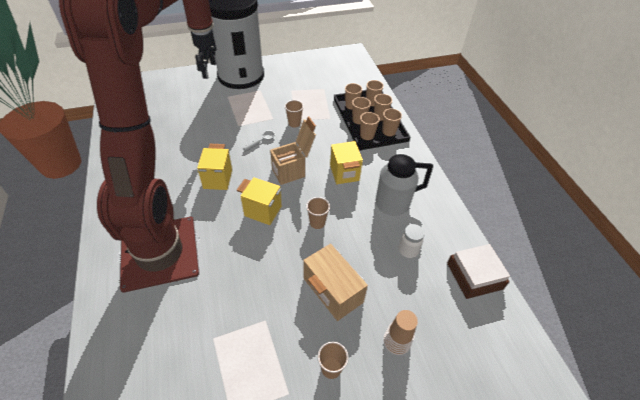

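View pics/top0.png

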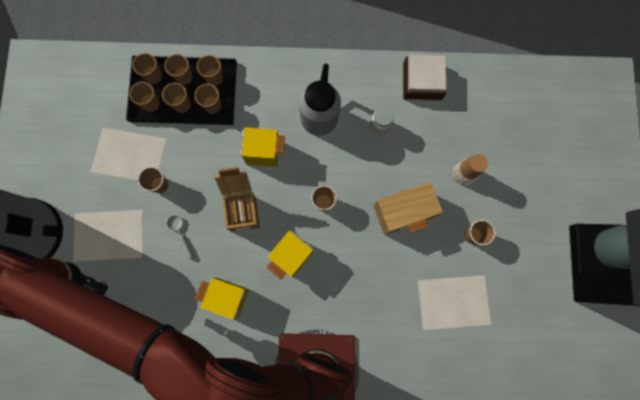

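The narrow open bamboo caddy is at top (240,205) and side (288,160). The wide caddy is at top (408,208) and side (335,280). The look-alikes are the yellow boxes at top (260,146), (290,254) and (222,298), which I'm rejecting by colour. Next is a close crop of both caddies from both views.

```bash
cat > h.py <<'E'
import numpy as np,cv2
def cam(n):
    d=np.load(n+"0.npz");return d["mtx"],d["extrinsics"],d["frame"]
def ray(n,p):
    K,E,_=cam(n);v=np.linalg.inv(K)@[p[0],p[1],1];R=E[:3,:3]
    return -R.T@E[:3,3],R.T@(v*[1,-1,-1])
def plane(n,p,z):
    o,d=ray(n,p);return o+d*(z-o[2])/d[2]
def tri(ps,pt):
    A=[];b=[]
    for n,p in(("side",ps),("top",pt)):
        o,d=ray(n,p);d/=np.linalg.norm(d);P=np.eye(3)-np.outer(d,d);A.append(P);b.append(P@o)
    return np.linalg.lstsq(np.vstack(A),np.hstack(b),rcond=None)[0]
def proj(n,X):
    K,E,_=cam(n);c=E[:3,:3]@X+E[:3,3];u=K@(c*[1,-1,-1]);return u[:2]/u[2]
E
python3 - <<'E'
from h import *
def crop(n,x,y,w=80,h=60):
    return cv2.resize(cam(n)[2][y:y+h,x:x+w,::-1],(400,300),interpolation=cv2.INTER_CUBIC)
a=np.hstack([crop("top",200,165),crop("top",368,180)]);b=np.hstack([crop("side",260,120,88,66),crop("side",296,245,88,72)])
cv2.imwrite("pics/crop.png",np.vstack([a,b]))
# wide lid top face contours
for n,(x,y,w,h) in {"top":(365,175,85,65),"side":(295,240,80,80)}.items():
    f=cam(n)[2][y:y+h,x:x+w];hsv=cv2.cvtColor(f,cv2.COLOR_RGB2HSV)
    m=cv2.inRange(hsv,(8,70,150),(25,255,255));c=max(cv2.findContours(m,0,2)[0],key=cv2.contourArea)
    print(n,cv2.contourArea(c),(cv2.boxPoints(cv2.minAreaRect(c))+[x,y]).round(1).tolist(),(cv2.approxPolyDP(c,3,True)[:,0]+[x,y]).tolist())
E
```

```text
top 1640.0 [[377.4, 199.8], [430.2, 180.8], [441.4, 211.9], [388.6, 230.9]] [[430, 182], [379, 200], [389, 229], [440, 210], [437, 203], [427, 204], [436, 201], [432, 188], [421, 188]]
side 1950.0 [[295.8, 266.3], [326.5, 239.0], [367.3, 284.8], [336.6, 312.2]] [[329, 244], [304, 261], [315, 274], [308, 279], [320, 292], [326, 288], [341, 303], [366, 284]]
```

View pics/crop.png

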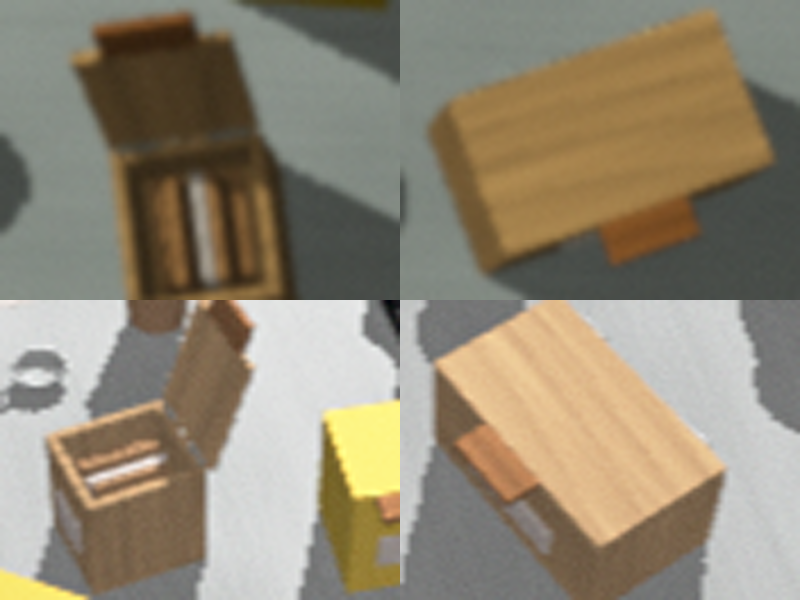

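The crops confirm the choice: bamboo wood, the narrow box open with sticks inside and the wide one shut with its tab toward the robot. I'll triangulate the corners.

```bash
python3 - <<'E'
from h import *
P={"wBL":((329,244),(379,200)),"wBR":((367.5,284.6),(431,182)),"wFR":((340,303.8),(442.6,211.6)),"wFL":((303.7,259.9),(388,231)),
"wTabL":((308.5,278.6),(410.4,232.6)),"wTabR":((321.3,293),(428,227)),
"nHL":((295.9,142.4),(223,195)),"nHR":((305.1,156.3),(251.6,192)),"nLidR":((315.4,135.4),(246.4,172))}
for k,(s,t) in P.items():
    z=.108 if k[0]=='w' else .1
    print(k,tri(s,t).round(4),"side",plane("side",s,z)[:2].round(4),"top",plane("top",t,z)[:2].round(4))
for k,p in {"nFL":(270.6,150.1),"nFR":(280.5,165.8)}.items(): print(k,plane("side",p,.1).round(4))
# bystanders approx (top view), at rim height
for k,p,z in(("cup_mid",(324,198),.09),("cup_right",(481,233),.09),("cup_left",(152,180),.09),("jar",(382,120),.1),("jug",(320,100),.2),("stack",(474,166),.145),("yellowA",(260,143),.1),("yellowB",(290,254),.1),("yellowC",(222,298),.1)):print(k,plane("top",p,z).round(3))
E
```

```text
wBL [ 0.513  -0.1725  0.1093] side [ 0.5115 -0.1718] top [ 0.5149 -0.1728]
wBR [ 0.5747 -0.3279  0.1107] side [ 0.5772 -0.3266] top [ 0.5736 -0.3283]
wFR [ 0.4859 -0.3616  0.1073] side [ 0.4865 -0.3619] top [ 0.485  -0.3614]
wFL [ 0.4256 -0.201   0.0994] side [ 0.4256 -0.206 ] top [ 0.4233 -0.1995]
wTabL [ 0.4224 -0.2661  0.1048] side [ 0.4238 -0.2678] top [ 0.4202 -0.2654]
wTabR [ 0.4425 -0.3182  0.1063] side [ 0.4465 -0.3189] top [ 0.4381 -0.3174]
nHL [0.5203 0.2904 0.0978] side [0.5205 0.2882] top [0.5192 0.29  ]
nHR [0.5318 0.205  0.1051] side [0.5354 0.2102] top [0.5305 0.2058]
nLidR [0.5708 0.2109 0.19  ] side [0.5998 0.3078] top [0.5911 0.2242]
nFL [0.423  0.2708 0.1   ]
nFR [0.441  0.1856 0.1   ]
cup_mid [ 0.52 -0.01  0.09]
cup_right [ 0.426 -0.48   0.09 ]
cup_left [0.561 0.507 0.09 ]
jar [ 0.766 -0.182  0.1  ]
jug [0.785 0.01  0.2  ]
stack [ 0.617 -0.446  0.145]
yellowA [0.682 0.188 0.1  ]
yellowB [0.35  0.085 0.1  ]
yellowC [0.219 0.276 0.1  ]
```

```bash
cat >> h.py <<'E'
from scipy.spatial.transform import Rotation as Rn
def tool(dst):
    from rig import bot
    o=bot.observe();R=Rn.from_rotvec(o["tcp_rot"]).as_matrix();p=o["eef_pos"]
    print("t",round(o["t"],2),"p",p.round(4),"F",o["force"].round(1),"w",round(o["gripper_width"],2),"q",o["joints"].round(2));print("R",R.round(3).tolist())
    for d in dst:
        d=np.array(d);print(d,"shift tool",(R.T@(d-p)).round(4));p=d
def turn(head,tilt,flip=1):
    "rotvec in tool axes to the pose pointing along heading, tilt below horizontal, tool z horizontal"
    from rig import bot
    R=Rn.from_rotvec(bot.observe()["tcp_rot"]).as_matrix()
    f=np.array([np.cos(head)*np.cos(tilt),np.sin(head)*np.cos(tilt),-np.sin(tilt)])
    z=flip*np.array([-np.sin(head),np.cos(head),0]);T=np.stack([f,np.cross(z,f),z],1)
    v=Rn.from_matrix(R.T@T).as_rotvec();print("turn",v.round(3),"deg",np.degrees(np.linalg.norm(v)).round(1))
E
python3 -c "
from h import *
tool([(.264,.594,.31),(.63,.268,.31),(.63,.268,.17),(.50,.243,.17)])
turn(.19,1.57);turn(.19,1.57,-1)"
```

```text
t 0.1 p [0.2636 0.5937 0.2305] F [-0.1 -0.5  0.4] w 1.0 q [-1.25  0.33  0.04  1.47 -0.01  1.34 -0.06]
R [[-0.001, -0.914, 0.406], [-0.001, 0.406, 0.914], [-1.0, -0.0, -0.001]]
[0.264 0.594 0.31 ] shift tool [-0.0795 -0.0003  0.0003]
[0.63  0.268 0.31 ] shift tool [ 3.000e-04 -4.668e-01 -1.494e-01]
[0.63  0.268 0.17 ] shift tool [0.14   0.     0.0002]
[0.5   0.243 0.17 ] shift tool [ 1.000e-04  1.087e-01 -7.560e-02]
turn [-0.608 -0.002 -0.001] deg 34.8
turn [ 2.534e+00 -2.000e-03  2.000e-03] deg 145.2
```

carry_out(plan=[{"x": -0.04, "gripper": 0}, {"x": -0.04, "gripper": 0}, {"y": -0.04, "z": -0.0125, "gripper": 0}, {"y": -0.04, "z": -0.0125, "gripper": 0}, {"y": -0.04, "z": -0.0125, "gripper": 0}, {"y": -0.04, "z": -0.0125, "gripper": 0}, {"y": -0.04, "z": -0.0125, "gripper": 0}, {"y": -0.04, "z": -0.0125, "gripper": 0}, {"y": -0.04, "z": -0.0125, "gripper": 0}, {"y": -0.04, "z": -0.0125, "gripper": 0}])

```text
$.plan[0]: bad value
```

```bash
python3 -c "
from h import *
tool([(.63,.268,.31),(.63,.268,.17),(.50,.243,.17)])
turn(.19,1.57)"
```

```text
t 0.1 p [0.2636 0.5937 0.2305] F [-0.1 -0.5  0.4] w 1.0 q [-1.25  0.33  0.04  1.47 -0.01  1.34 -0.06]
R [[-0.001, -0.914, 0.406], [-0.001, 0.406, 0.914], [-1.0, -0.0, -0.001]]
[0.63  0.268 0.31 ] shift tool [-0.0793 -0.4671 -0.1491]
[0.63  0.268 0.17 ] shift tool [0.14   0.     0.0002]
[0.5   0.243 0.17 ] shift tool [ 1.000e-04  1.087e-01 -7.560e-02]
turn [-0.608 -0.002 -0.001] deg 34.8
```

All seven keys are probably required in each row.

carry_out(plan=[{"x": -0.04, "y": 0, "z": 0, "ax": 0, "ay": 0, "az": 0, "gripper": 0}, {"x": -0.04, "y": 0, "z": 0, "ax": 0, "ay": 0, "az": 0, "gripper": 0}, {"x": 0, "y": -0.04, "z": -0.0125, "ax": 0, "ay": 0, "az": 0, "gripper": 0}, {"x": 0, "y": -0.04, "z": -0.0125, "ax": 0, "ay": 0, "az": 0, "gripper": 0}, {"x": 0, "y": -0.04, "z": -0.0125, "ax": 0, "ay": 0, "az": 0, "gripper": 0}, {"x": 0, "y": -0.04, "z": -0.0125, "ax": 0, "ay": 0, "az": 0, "gripper": 0}, {"x": 0, "y": -0.04, "z": -0.0125, "ax": 0, "ay": 0, "az": 0, "gripper": 0}, {"x": 0, "y": -0.04, "z": -0.0125, "ax": 0, "ay": 0, "az": 0, "gripper": 0}, {"x": 0, "y": -0.04, "z": -0.0125, "ax": 0, "ay": 0, "az": 0, "gripper": 0}, {"x": 0, "y": -0.04, "z": -0.0125, "ax": 0, "ay": 0, "az": 0, "gripper": 0}])

```text
t: 1.35
eef_pos: [0.5164, 0.3717, 0.3109]
tcp_rot: [-0.896, 1.379, 0.896]
force: [0.3, 0.5, 0.4]
gripper_width: 0.001
```

carry_out(plan=[{"x": 0, "y": -0.037, "z": -0.012, "ax": 0, "ay": 0, "az": 0, "gripper": 0}, {"x": 0, "y": -0.037, "z": -0.012, "ax": 0, "ay": 0, "az": 0, "gripper": 0}, {"x": 0, "y": -0.037, "z": -0.012, "ax": 0, "ay": 0, "az": 0, "gripper": 0}, {"x": 0, "y": -0.037, "z": -0.012, "ax": 0, "ay": 0, "az": 0, "gripper": 0}, {"x": 0, "y": 0, "z": 0, "ax": -0.15, "ay": 0, "az": 0, "gripper": 0}, {"x": 0, "y": 0, "z": 0, "ax": -0.15, "ay": 0, "az": 0, "gripper": 0}, {"x": 0, "y": 0, "z": 0, "ax": -0.15, "ay": 0, "az": 0, "gripper": 0}, {"x": 0, "y": 0, "z": 0, "ax": -0.15, "ay": 0, "az": 0, "gripper": 0}, {"x": 0, "y": 0, "z": 0, "ax": 0, "ay": 0, "az": 0, "gripper": 0}])

```text
t: 2.48
eef_pos: [0.6313, 0.2688, 0.3109]
tcp_rot: [-1.341, 1.119, 1.342]
force: [0.6, 0.3, -0.1]
gripper_width: 0.002
```

```bash
python3 -c "
from h import *
tool([(.63,.268,.31),(.63,.268,.17),(.50,.243,.17)])
from rig import bot
d=bot.get_image('top');e=bot.get_image('side')
cv2.imwrite('pics/above.png',np.vstack([cv2.resize(d['frame'][120:260,160:340,::-1],(514,400)),cv2.resize(e['frame'][60:200,230:410,::-1],(514,400))])[:600*2][:, :])
im=cv2.imread('pics/above.png');cv2.imwrite('pics/above.png',np.hstack([im[:400],im[400:]])[:, :1028][:, ::1] if 0 else cv2.resize(np.hstack([im[:400],im[400:]]),(800,311)))"
```

```text
t 2.48 p [0.6313 0.2688 0.3109] F [ 0.6  0.3 -0.1] w 0.0 q [-0.61  0.39  0.2   1.24 -0.08  1.52  1.34]
R [[-0.001, -0.984, -0.18], [-0.0, -0.18, 0.984], [-1.0, 0.001, -0.0]]
[0.63  0.268 0.31 ] shift tool [ 0.0009  0.0014 -0.0006]
[0.63  0.268 0.17 ] shift tool [ 1.4e-01 -1.0e-04  0.0e+00]
[0.5   0.243 0.17 ] shift tool [ 1.000e-04  1.324e-01 -1.200e-03]
```

View pics/above.png

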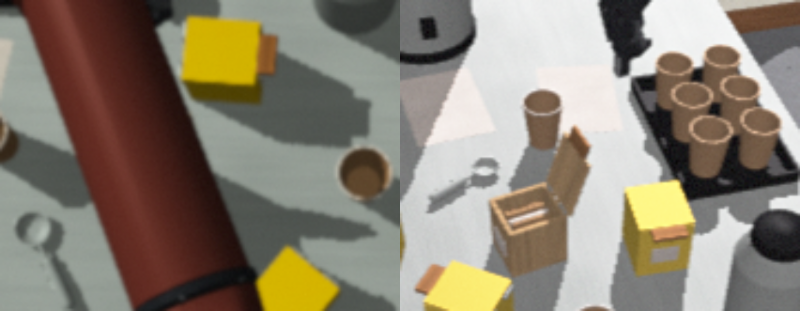

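The left crop shows the arm covering the narrow caddy. In the right crop the closed fingertip at (622,65) hangs behind its open lid. I'll lower it, then push forward.

carry_out(plan=[{"x": 0.035, "y": 0, "z": 0, "ax": 0, "ay": 0, "az": 0, "gripper": 0}, {"x": 0.035, "y": 0, "z": 0, "ax": 0, "ay": 0, "az": 0, "gripper": 0}, {"x": 0.035, "y": 0, "z": 0, "ax": 0, "ay": 0, "az": 0, "gripper": 0}, {"x": 0.035, "y": 0, "z": 0, "ax": 0, "ay": 0, "az": 0, "gripper": 0}, {"x": 0, "y": 0.02, "z": 0, "ax": 0, "ay": 0, "az": 0, "gripper": 0}, {"x": 0, "y": 0.02, "z": 0, "ax": 0, "ay": 0, "az": 0, "gripper": 0}, {"x": 0, "y": 0.01, "z": 0, "ax": 0, "ay": 0, "az": 0, "gripper": 0}, {"x": 0, "y": 0.01, "z": 0, "ax": 0, "ay": 0, "az": 0, "gripper": 0}, {"x": 0, "y": 0.01, "z": 0, "ax": 0, "ay": 0, "az": 0, "gripper": 0}, {"x": 0, "y": 0.01, "z": 0, "ax": 0, "ay": 0, "az": 0, "gripper": 0}])

```text
t: 3.82
eef_pos: [0.5523, 0.2543, 0.1713]
tcp_rot: [-1.342, 1.118, 1.342]
force: [0.5, 0.3, 0.0]
gripper_width: -0.001
```

carry_out(plan=[{"x": 0, "y": 0.01, "z": 0, "ax": 0, "ay": 0, "az": 0, "gripper": 0}, {"x": 0, "y": 0.01, "z": 0, "ax": 0, "ay": 0, "az": 0, "gripper": 0}, {"x": 0, "y": 0.01, "z": 0, "ax": 0, "ay": 0, "az": 0, "gripper": 0}, {"x": 0, "y": 0.01, "z": 0, "ax": 0, "ay": 0, "az": 0, "gripper": 0}, {"x": 0, "y": 0.01, "z": 0, "ax": 0, "ay": 0, "az": 0, "gripper": 0}, {"x": 0, "y": 0, "z": 0, "ax": 0, "ay": 0, "az": 0, "gripper": 0}, {"x": 0, "y": 0, "z": 0, "ax": 0, "ay": 0, "az": 0, "gripper": 0}, {"x": 0, "y": 0, "z": 0, "ax": 0, "ay": 0, "az": 0, "gripper": 0}])

```text
t: 4.82
eef_pos: [0.5039, 0.2453, 0.1713]
tcp_rot: [-1.342, 1.118, 1.342]
force: [-0.3, 0.3, -1.0]
gripper_width: 0.002
```

```bash
python3 -c "
from h import *
tool([(.5,.24,.31),(.33,-.33,.31)])
from rig import bot
e=bot.get_image('side')
cv2.imwrite('pics/shut.png',cv2.resize(e['frame'][90:200,230:390,::-1],(640,440)))"
```

```text
t 4.83 p [0.5039 0.2453 0.1713] F [-0.3  0.3 -1. ] w 0.0 q [-0.68  0.19  0.16  1.77 -0.03  1.18  1.25]
R [[0.0, -0.983, -0.181], [-0.0, -0.181, 0.983], [-1.0, -0.0, -0.0]]
[0.5  0.24 0.31] shift tool [-0.1387  0.0047 -0.0046]
[ 0.33 -0.33  0.31] shift tool [ 0.      0.2704 -0.5298]
```

View pics/shut.png

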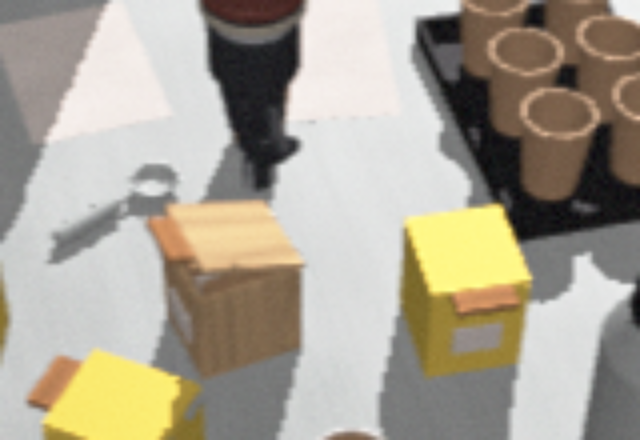

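The lid has dropped but a wedge gap still shows at (205,275), so it may still be falling. I'll raise and re-check on the way.

carry_out(plan=[{"x": -0.035, "y": 0, "z": 0, "ax": 0, "ay": 0, "az": 0, "gripper": 0}, {"x": -0.035, "y": 0, "z": 0, "ax": 0, "ay": 0, "az": 0, "gripper": 0}, {"x": -0.035, "y": 0, "z": 0, "ax": 0, "ay": 0, "az": 0, "gripper": 0}, {"x": -0.035, "y": 0, "z": 0, "ax": 0, "ay": 0, "az": 0, "gripper": 0}, {"x": 0, "y": 0.01, "z": -0.04, "ax": 0, "ay": 0, "az": 0, "gripper": 0}, {"x": 0, "y": 0.01, "z": -0.04, "ax": 0, "ay": 0, "az": 0, "gripper": 0}, {"x": 0, "y": 0.01, "z": -0.04, "ax": 0, "ay": 0, "az": 0, "gripper": 0}, {"x": 0, "y": 0.01, "z": -0.04, "ax": 0, "ay": 0, "az": 0, "gripper": 0}, {"x": 0, "y": 0.01, "z": -0.04, "ax": 0, "ay": 0, "az": 0, "gripper": 0}, {"x": 0, "y": 0.01, "z": -0.04, "ax": 0, "ay": 0, "az": 0, "gripper": 0}])

```text
t: 6.12
eef_pos: [0.488, -0.003, 0.3114]
tcp_rot: [-1.342, 1.117, 1.342]
force: [0.1, -0.7, 0.3]
gripper_width: 0.003
```

```bash
python3 -c "
from h import *
tool([(.36,-.33,.31)]);turn(.38,.785)
from rig import bot
e=bot.get_image('side')
cv2.imwrite('pics/shut2.png',cv2.resize(e['frame'][90:200,230:390,::-1],(640,440)))"
```

```text
t 6.12 p [ 0.488  -0.003   0.3114] F [ 0.1 -0.7  0.3] w 0.0 q [-0.46 -0.05  0.37  1.73  0.02  1.45  1.65]
R [[0.0, -0.983, -0.181], [0.0, -0.181, 0.983], [-1.0, -0.0, -0.0]]
[ 0.36 -0.33  0.31] shift tool [ 0.0014  0.185  -0.2984]
turn [-0.188 -0.078 -0.783] deg 46.3
```

View pics/shut2.png

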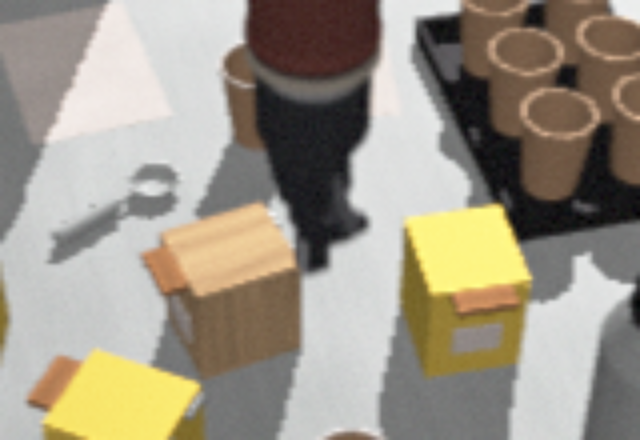

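The narrow lid is now flush and shut, the box standing where it was. Next I go to the front of the wide caddy and tilt the tool.

carry_out(plan=[{"x": 0, "y": 0.023, "z": -0.037, "ax": 0, "ay": 0, "az": 0, "gripper": 0}, {"x": 0, "y": 0.023, "z": -0.037, "ax": 0, "ay": 0, "az": 0, "gripper": 0}, {"x": 0, "y": 0.023, "z": -0.037, "ax": 0, "ay": 0, "az": 0, "gripper": 0}, {"x": 0, "y": 0.023, "z": -0.037, "ax": 0, "ay": 0, "az": 0, "gripper": 0}, {"x": 0, "y": 0.023, "z": -0.037, "ax": 0, "ay": 0, "az": 0, "gripper": 0}, {"x": 0, "y": 0.023, "z": -0.037, "ax": 0, "ay": 0, "az": 0, "gripper": 0}, {"x": 0, "y": 0.023, "z": -0.037, "ax": 0, "ay": 0, "az": 0, "gripper": 0}, {"x": 0, "y": 0.023, "z": -0.037, "ax": 0, "ay": 0, "az": 0, "gripper": 0}])

```text
t: 7.18
eef_pos: [0.3601, -0.3273, 0.3116]
tcp_rot: [-1.343, 1.117, 1.341]
force: [0.6, 0.1, -0.0]
gripper_width: 0.003
```

carry_out(plan=[{"x": 0, "y": 0, "z": 0, "ax": -0.031, "ay": -0.013, "az": -0.13, "gripper": 0}, {"x": 0, "y": 0, "z": 0, "ax": -0.031, "ay": -0.013, "az": -0.13, "gripper": 0}, {"x": 0, "y": 0, "z": 0, "ax": -0.031, "ay": -0.013, "az": -0.13, "gripper": 0}, {"x": 0, "y": 0, "z": 0, "ax": -0.031, "ay": -0.013, "az": -0.13, "gripper": 0}, {"x": 0, "y": 0, "z": 0, "ax": -0.031, "ay": -0.013, "az": -0.13, "gripper": 0}, {"x": 0, "y": 0, "z": 0, "ax": -0.031, "ay": -0.013, "az": -0.13, "gripper": 0}, {"x": 0, "y": 0, "z": 0, "ax": 0, "ay": 0, "az": 0, "gripper": 0}])

```text
t: 8.05
eef_pos: [0.432, -0.3011, 0.3454]
tcp_rot: [-1.53, 0.491, 0.942]
force: [-0.8, -0.0, -0.1]
gripper_width: 0.001
```

```bash
python3 -c "
from h import *
tool([(.36,-.33,.31),(.39,-.313,.075),(.432,-.296,.075)]);turn(.38,.785)"
```

```text
t 8.05 p [ 0.432  -0.3011  0.3454] F [-0.8 -0.  -0.1] w 0.0 q [-0.24 -0.38  0.95  1.93 -0.29  1.11  2.65]
R [[0.581, -0.763, -0.282], [0.205, -0.198, 0.958], [-0.788, -0.615, 0.041]]
[ 0.36 -0.33  0.31] shift tool [-0.0199  0.0824 -0.0088]
[ 0.39  -0.313  0.075] shift tool [ 0.206   0.1182 -0.0018]
[ 0.432 -0.296  0.075] shift tool [ 0.0279 -0.0354  0.0044]
turn [-0.097 -0.031 -0.121] deg 9.1
```

Joints 2 and 7 hit their limits. A quarter turn about the tool axis frees joint 7.

carry_out(plan=[{"x": 0, "y": 0, "z": 0, "ax": 0.175, "ay": 0, "az": 0, "gripper": 0}, {"x": 0, "y": 0, "z": 0, "ax": 0.175, "ay": 0, "az": 0, "gripper": 0}, {"x": 0, "y": 0, "z": 0, "ax": 0.175, "ay": 0, "az": 0, "gripper": 0}, {"x": 0, "y": 0, "z": 0, "ax": 0.175, "ay": 0, "az": 0, "gripper": 0}, {"x": 0, "y": 0, "z": 0, "ax": 0.175, "ay": 0, "az": 0, "gripper": 0}, {"x": 0, "y": 0, "z": 0, "ax": 0.175, "ay": 0, "az": 0, "gripper": 0}, {"x": 0, "y": 0, "z": 0, "ax": 0.175, "ay": 0, "az": 0, "gripper": 0}, {"x": 0, "y": 0, "z": 0, "ax": 0.175, "ay": 0, "az": 0, "gripper": 0}, {"x": 0, "y": 0, "z": 0, "ax": 0.175, "ay": 0, "az": 0, "gripper": 0}])

```text
t: 9.18
eef_pos: [0.4305, -0.3021, 0.3446]
tcp_rot: [-0.082, 0.911, 0.279]
force: [0.6, 0.4, 0.5]
gripper_width: 0.003
```

```bash
cat >> h.py <<'E'
def turn2(head,tilt,s=1):
    "as turn, tool y horizontal"
    from rig import bot
    R=Rn.from_rotvec(bot.observe()["tcp_rot"]).as_matrix()
    f=np.array([np.cos(head)*np.cos(tilt),np.sin(head)*np.cos(tilt),-np.sin(tilt)])
    y=s*np.array([-np.sin(head),np.cos(head),0]);T=np.stack([f,y,np.cross(f,y)],1)
    v=Rn.from_matrix(R.T@T).as_rotvec();print("turn2",v.round(3),"deg",np.degrees(np.linalg.norm(v)).round(1))
E
python3 -c "
from h import *
tool([(.39,-.313,.20),(.39,-.313,.075),(.432,-.296,.075)]);turn2(.38,.785);turn2(.38,.785,-1)"
```

```text
t 9.18 p [ 0.4305 -0.3021  0.3446] F [0.6 0.4 0.5] w 0.0 q [ 0.1  -0.23  0.72  1.92 -0.49  1.16  1.24]
R [[0.58, -0.273, 0.768], [0.204, 0.961, 0.188], [-0.789, 0.048, 0.613]]
[ 0.39  -0.313  0.2  ] shift tool [ 0.0884 -0.0063 -0.1217]
[ 0.39  -0.313  0.075] shift tool [ 0.0986 -0.0059 -0.0766]
[ 0.432 -0.296  0.075] shift tool [0.0278 0.0049 0.0354]
turn2 [-0.109 -0.123  0.033] deg 9.6
turn2 [3.027 0.049 0.186] deg 173.8
```

carry_out(plan=[{"x": 0.022, "y": -0.0015, "z": -0.03, "ax": 0, "ay": 0, "az": 0, "gripper": 0}, {"x": 0.022, "y": -0.0015, "z": -0.03, "ax": 0, "ay": 0, "az": 0, "gripper": 0}, {"x": 0.022, "y": -0.0015, "z": -0.03, "ax": 0, "ay": 0, "az": 0, "gripper": 0}, {"x": 0.022, "y": -0.0015, "z": -0.03, "ax": 0, "ay": 0, "az": 0, "gripper": 0}, {"x": 0, "y": 0, "z": 0, "ax": -0.055, "ay": -0.062, "az": 0.017, "gripper": 0}, {"x": 0, "y": 0, "z": 0, "ax": -0.055, "ay": -0.062, "az": 0.017, "gripper": 0}, {"x": 0, "y": 0, "z": 0, "ax": 0, "ay": 0, "az": 0, "gripper": 0}])

```text
t: 10.05
eef_pos: [0.3911, -0.3132, 0.2005]
tcp_rot: [-0.152, 0.775, 0.364]
force: [0.3, 0.4, 1.0]
gripper_width: 0.002
```

```bash
python3 -c "
from h import *
tool([(.39,-.313,.075),(.432,-.296,.075)]);turn2(.38,.785);turn2(.38,.6)"
```

```text
t 10.05 p [ 0.3911 -0.3132  0.2005] F [0.3 0.4 1. ] w 0.0 q [ 0.07 -0.02  1.06  2.16 -0.88  1.13  1.97]
R [[0.656, -0.375, 0.655], [0.265, 0.927, 0.266], [-0.707, -0.001, 0.707]]
[ 0.39  -0.313  0.075] shift tool [ 0.0881  0.0008 -0.0894]
[ 0.432 -0.296  0.075] shift tool [ 0.032 -0.     0.032]
turn2 [ 0.004 -0.    -0.002] deg 0.3
turn2 [ 0.004 -0.185 -0.003] deg 10.6
```

carry_out(plan=[{"x": 0.022, "y": 0, "z": -0.022, "ax": 0, "ay": 0, "az": 0, "gripper": 0}, {"x": 0.022, "y": 0, "z": -0.022, "ax": 0, "ay": 0, "az": 0, "gripper": 0}, {"x": 0.022, "y": 0, "z": -0.022, "ax": 0, "ay": 0, "az": 0, "gripper": 0}, {"x": 0.022, "y": 0, "z": -0.022, "ax": 0, "ay": 0, "az": 0, "gripper": 0}, {"x": 0, "y": 0, "z": 0, "ax": 0, "ay": 0, "az": 0, "gripper": 0}])

```text
t: 10.68
eef_pos: [0.3919, -0.3115, 0.0752]
tcp_rot: [-0.15, 0.777, 0.368]
force: [-0.5, -0.5, 0.6]
gripper_width: 0.0
```

```bash
python3 -c "
from h import *
tool([(.39,-.313,.075),(.432,-.296,.075)])
from rig import bot
d=bot.get_image('top');e=bot.get_image('side')
c=lambda f:cv2.resize(f[:,:,::-1],(400,400))
cv2.imwrite('pics/pre.png',np.hstack([c(d['frame'][160:280,360:480]),c(e['frame'][210:330,250:370])]))"
```

```text
t 10.68 p [ 0.3919 -0.3115  0.0752] F [-0.5 -0.5  0.6] w 0.0 q [ 0.24  0.39  0.99  2.25 -1.26  1.21  2.41]
R [[0.654, -0.377, 0.656], [0.268, 0.926, 0.265], [-0.708, 0.002, 0.707]]
[ 0.39  -0.313  0.075] shift tool [-0.0015 -0.0006 -0.0018]
[ 0.432 -0.296  0.075] shift tool [ 0.032  -0.0001  0.0321]
```

View pics/pre.png

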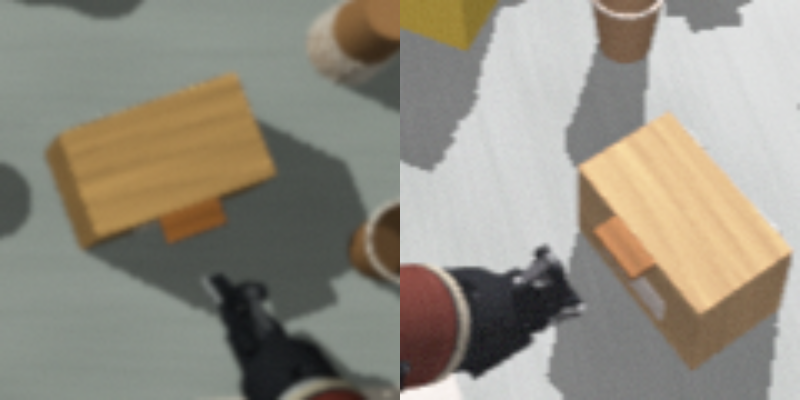

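The tip lies in front of the tab, aimed at its middle (top crop, tab at (195,222)). I'll move it under and start lifting.

carry_out(plan=[{"x": 0.015, "y": 0, "z": 0.0135, "ax": 0, "ay": 0, "az": 0, "gripper": 0}, {"x": 0.015, "y": 0, "z": 0.0135, "ax": 0, "ay": 0, "az": 0, "gripper": 0}, {"x": 0.002, "y": 0, "z": 0.005, "ax": 0, "ay": 0, "az": 0, "gripper": 0}, {"x": -0.0067, "y": 0, "z": 0.0103, "ax": 0, "ay": 0, "az": 0, "gripper": 0}, {"x": -0.0067, "y": 0, "z": 0.0103, "ax": 0, "ay": 0, "az": 0, "gripper": 0}, {"x": 0, "y": 0, "z": 0, "ax": 0, "ay": 0, "az": 0, "gripper": 0}])

```text
t: 11.52
eef_pos: [0.4398, -0.294, 0.1025]
tcp_rot: [-0.156, 0.77, 0.365]
force: [-0.9, -1.2, -0.9]
gripper_width: 0.005
```

```bash
python3 -c "
from h import *
tool([])
from rig import bot
d=bot.get_image('top');e=bot.get_image('side')
c=lambda f:cv2.resize(f[:,:,::-1],(400,400))
cv2.imwrite('pics/lift.png',np.hstack([c(d['frame'][160:280,360:480]),c(e['frame'][210:330,250:370])]))"
```

```text
t 11.53 p [ 0.4398 -0.294   0.1025] F [-0.9 -1.2 -0.9] w 0.0 q [ 0.1   0.3   1.    2.23 -1.25  1.13  2.28]
R [[0.659, -0.378, 0.651], [0.265, 0.926, 0.269], [-0.704, -0.005, 0.71]]
```

View pics/lift.png

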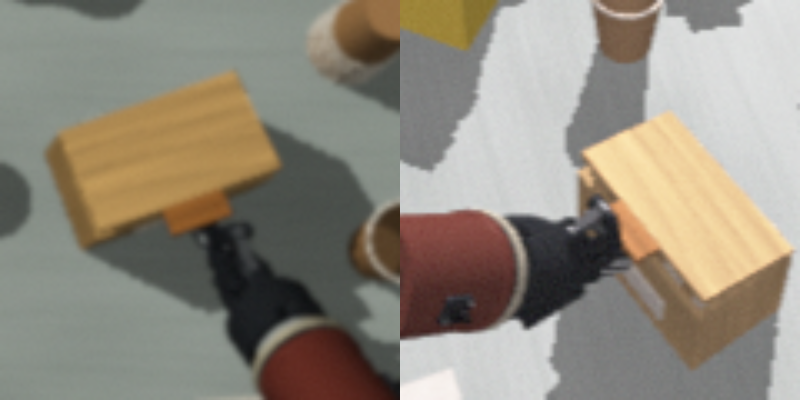

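The lid is rising off the box with the fingertip under the tab (side crop (610,225)), at a low force, and the box has not moved. I'll continue along the arc.

carry_out(plan=[{"x": -0.0067, "y": 0, "z": 0.0103, "ax": 0, "ay": 0, "az": 0, "gripper": 0}, {"x": -0.0067, "y": 0, "z": 0.0103, "ax": 0, "ay": 0, "az": 0, "gripper": 0}, {"x": -0.0025, "y": 0, "z": 0.012, "ax": 0, "ay": 0, "az": 0, "gripper": 0}, {"x": -0.0025, "y": 0, "z": 0.012, "ax": 0, "ay": 0, "az": 0, "gripper": 0}, {"x": -0.0025, "y": 0, "z": 0.012, "ax": 0, "ay": 0, "az": 0, "gripper": 0}, {"x": -0.0025, "y": 0, "z": 0.012, "ax": 0, "ay": 0, "az": 0, "gripper": 0}, {"x": 0, "y": 0, "z": 0, "ax": 0, "ay": 0, "az": 0, "gripper": 0}])

```text
t: 12.5
eef_pos: [0.4691, -0.2813, 0.1669]
tcp_rot: [-0.155, 0.771, 0.366]
force: [-0.8, -0.2, 0.4]
gripper_width: -0.005
```

```bash
cat >> h.py <<'E'
def sz():
    from rig import bot
    d=bot.observe()["eef_pos"]-[.546,-.248,.1]
    print("s",(d[:2]@[.929,.371]).round(4),"lat",(d[:2]@[-.371,.929]).round(4),"z",d[2].round(4))
E
python3 -c "
from h import *
tool([]);sz()
from rig import bot
e=bot.get_image('side')
cv2.imwrite('pics/l45.png',cv2.resize(e['frame'][180:330,250:400,::-1],(450,450)))"
```

```text
t 12.5 p [ 0.4691 -0.2813  0.1669] F [-0.8 -0.2  0.4] w -0.0 q [-0.06  0.12  1.05  2.18 -1.08  1.05  2.02]
R [[0.658, -0.378, 0.651], [0.266, 0.926, 0.269], [-0.704, -0.004, 0.71]]
s -0.0838 lat -0.0024 z 0.0669
```

View pics/l45.png

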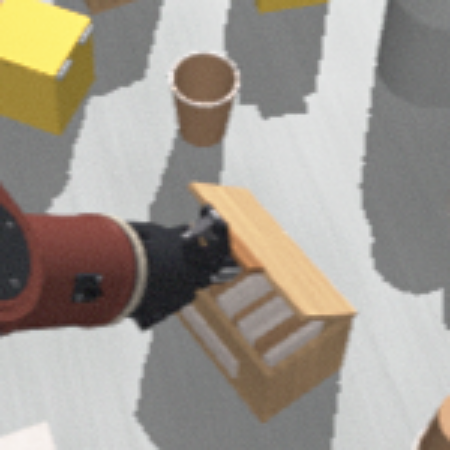

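The lid is at roughly 45° with the finger behind it and the box unmoved. I'll push on over the top.

carry_out(plan=[{"x": 0.002, "y": 0, "z": 0.0097, "ax": 0, "ay": 0, "az": 0, "gripper": 0}, {"x": 0.002, "y": 0, "z": 0.0097, "ax": 0, "ay": 0, "az": 0, "gripper": 0}, {"x": 0.002, "y": 0, "z": 0.0097, "ax": 0, "ay": 0, "az": 0, "gripper": 0}, {"x": 0.002, "y": 0, "z": 0.0097, "ax": 0, "ay": 0, "az": 0, "gripper": 0}, {"x": 0.0058, "y": 0, "z": 0.0087, "ax": 0, "ay": 0, "az": 0, "gripper": 0}, {"x": 0.0058, "y": 0, "z": 0.0087, "ax": 0, "ay": 0, "az": 0, "gripper": 0}, {"x": 0.0058, "y": 0, "z": 0.0087, "ax": 0, "ay": 0, "az": 0, "gripper": 0}, {"x": 0.0058, "y": 0, "z": 0.0087, "ax": 0, "ay": 0, "az": 0, "gripper": 0}])

```text
t: 13.55
eef_pos: [0.5378, -0.2533, 0.1968]
tcp_rot: [-0.155, 0.772, 0.366]
force: [-0.5, -0.9, 0.4]
gripper_width: 0.0
```

```bash
python3 -c "
from h import *
tool([]);sz()"
```

```text
t 13.55 p [ 0.5378 -0.2533  0.1968] F [-0.5 -0.9  0.4] w 0.0 q [-0.17  0.09  0.99  2.11 -1.06  0.96  1.84]
R [[0.658, -0.377, 0.652], [0.265, 0.926, 0.268], [-0.705, -0.004, 0.709]]
s -0.0096 lat -0.0019 z 0.0968
```

carry_out(plan=[{"x": 0.006, "y": 0, "z": 0.006, "ax": 0, "ay": 0, "az": 0, "gripper": 0}, {"x": 0.006, "y": 0, "z": 0.006, "ax": 0, "ay": 0, "az": 0, "gripper": 0}, {"x": 0.006, "y": 0, "z": 0.006, "ax": 0, "ay": 0, "az": 0, "gripper": 0}, {"x": 0, "y": 0, "z": 0, "ax": 0, "ay": 0, "az": 0, "gripper": 0}, {"x": 0, "y": 0, "z": 0, "ax": 0, "ay": 0, "az": 0, "gripper": 0}, {"x": 0, "y": 0, "z": 0, "ax": 0, "ay": 0, "az": 0, "gripper": 0}, {"x": -0.02, "y": 0, "z": -0.01, "ax": 0, "ay": 0, "az": 0, "gripper": 0}, {"x": -0.03, "y": 0, "z": -0.01, "ax": 0, "ay": 0, "az": 0, "gripper": 0}, {"x": -0.03, "y": 0, "z": -0.01, "ax": 0, "ay": 0, "az": 0, "gripper": 0}, {"x": -0.03, "y": 0, "z": -0.01, "ax": 0, "ay": 0, "az": 0, "gripper": 0}])

```text
t: 14.8
eef_pos: [0.4612, -0.2845, 0.2466]
tcp_rot: [-0.154, 0.771, 0.365]
force: [0.4, -0.6, -0.3]
gripper_width: -0.005
```

carry_out(plan=[{"x": -0.02, "y": 0, "z": -0.01, "ax": 0, "ay": 0, "az": 0, "gripper": 0}, {"x": 0, "y": 0, "z": 0, "ax": 0, "ay": 0, "az": 0, "gripper": 0}, {"x": 0, "y": 0, "z": 0, "ax": 0, "ay": 0, "az": 0, "gripper": 0}])

```text
t: 15.18
eef_pos: [0.443, -0.2915, 0.2529]
tcp_rot: [-0.154, 0.771, 0.366]
force: [0.3, 0.1, 0.6]
gripper_width: -0.001
```

```bash
python3 -c "
from h import *
tool([]);sz()
from rig import bot
d=bot.get_image('top');e=bot.get_image('side')
cv2.imwrite('pics/end.png',np.vstack([d['frame'][130:280,120:520,::-1],e['frame'][80:380,180:580,::-1]]))"
```

```text
t 15.18 p [ 0.443  -0.2915  0.2529] F [0.3 0.1 0.6] w -0.0 q [-0.1  -0.16  1.03  2.1  -0.74  1.04  1.69]
R [[0.658, -0.378, 0.652], [0.266, 0.926, 0.268], [-0.705, -0.003, 0.71]]
s -0.1118 lat -0.0022 z 0.1529
```

View pics/end.png

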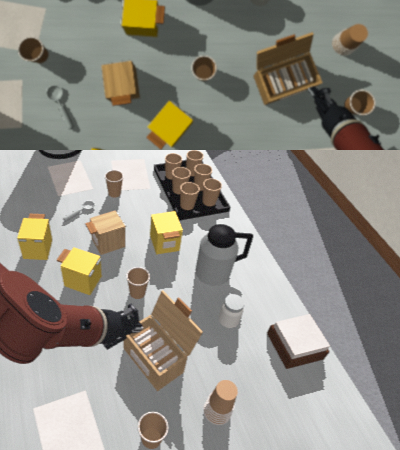

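The wide lid leans back past upright (top crop, tab (290,40)) and the narrow lid is shut (120,80). Nothing else has moved and the finger is clear. Handing in.

```bash
python3 -c "
from rig import bot
print(bot.job_done())"
```

```text
the job is handed in; nothing more can be done
None
```

I tipped the narrow bamboo caddy's lid shut from behind with the closed fingertips. Then I lifted the wide caddy's lid by its tab and pushed it past upright, so it fell open. I handed the job in at about 15 s of the 48 s allowed; `job_done()` reports no verdict.

- **Final pictures:** They show the narrow lid shut and the wide lid leaning back beyond upright. By eye, both caddies, the cups, jug, jar and spoon are where they started. I did not measure the final lid angles or caddy positions numerically.
- **Forces:** Readings after each move stayed around 2 N or less. The fingers were clear of everything when I handed in.
- **Two things went differently on the way:**
  - The first picture after the push showed the narrow lid not quite closed. The next one, 1.3 s later, showed it fully shut.
  - The first tilt of the tool ran into the limits of joints 2 and 7, so I turned the tool a quarter turn before reaching under the tab.

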